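Match the book fitting to its sample card

ROBOT

A 6-joint arm with a two-finger parallel gripper is mounted at the origin on the work surface. World frame = base frame: x ahead of the robot, y to its left, z up, the work surface at z = 0. Lengths are in m, angles in rad, forces in N, time in s.
With the tool pointing down it reaches from about 0.4 to 0.825 m from the base axis. Payload 7 kg.
Tool frame: the origin (TCP) lies midway between the tips of the shut fingers; the grasp point (between the pads) lies 19 mm behind it; z points along the fingers, y is the line along which they close (so a half turn about z gives the same grasp; the last joint's range is limited). The gripper opens to 85 mm and grips with 20 to 120 N. Pads are 22 mm wide; open, the fingers measure 114 mm over their backs; the gripper's body (76 mm by 85 mm) begins 54 mm behind the grasp point. The pads swing forward as they close: fully open they stand 13 mm farther back than shut.
Start: joints at [1.433, 0.359, 0.012, 0, -1.224, -0.288], TCP at [0.279, 0.615, 0.231] pointing down, gripper open.
Joint ranges: [-3.07, 3.07], [-1.43, 2.12], [-1.02, 1.25], [-3.03, 1.67], [-3.05, -0], [-3.03, 3.03]. Speed limits (rad/s): [2.39, 2.39, 3.01, 3.14, 3.14, 3.14].

INTERFACE

Orientations are given as a unit quaternion [x, y, z, w].
In Python, from workcell import status, eyes, close_job gives the robot as it stands.
- The arm moves only by the tool step_arm, never from a script. Its argument "deltas" is a list of rows, each an object of numbers: "x", "y", "z": the shift along the world's x, y, z each as a share of 0.15 m, from -1 to 1; "ax", "ay", "az": the turn, a rotation vector about the world's x, y, z each as a share of pi rad, from -1 to 1; "claw": the closure, from 0 (fully open) to 1 (shut). In form: [{"x": .., "y": .., "z": .., "ax": .., "ay": .., "az": .., "claw": ..}, ...]. A call has 1 to 8 rows; each row is the pose to reach, as a shift and turn from the pose commanded when the call began, turning the shorter way round; what a row does not reach only later rows make up. A row lasts 1/8 s, in which the tool goes at most 62.5 mm and 10.7 degrees, less where a joint would pass 70% of its speed; a pose out of reach is approached as far as the arm can. A call with a number of a shift or a turn outside -1 to 1 is refused whole. A call with a gripper value outside its range is refused whole. The fingers move at their own pace and stop on an object; "newtons" is the grip in N (left out, the last holds). Time passes only in rows, so rows that repeat a pose let the fingers close. It gives the time, the measured TCP pose, the force, the opening and the grip force at its end, in the units of the state.
- status.read_state(): the state, without advancing time (a new reading comes with each control period).
- eyes.capture(name): name is "scene" or "top"; returns the picture (420x560x3 uint8, red, green, blue); there is no depth.
- eyes.camera_params(name): a dict with "K" (3x3 intrinsics, pixels), "R" (3x3) and "t" (3): a world point X has camera coordinates R X + t. Camera axes: x right, y down, z forward; pixel columns grow to the right and rows downward; lengths in m; the calibration is good to about 2 mm. A picture is of the moment at which its call begins. camera_params takes no time and is no camera call.
- close_job(): hands the job in; it is judged then, once.
The state is a dict: "t": time; "q": joint angles; "joint_vel": joint speeds; "joint_efforts": joint torques, N m; "ee_pos": TCP position; "tcp_rot": TCP orientation; "ft_force": force on the tool from outside, world axes, zero at the start; "ft_torque": the same for the moment, N m; "gripper_width": finger opening in m; "finger_force": force on a finger pad.
Only numpy, scipy, OpenCV 4.12 (cv2) and the standard library are available. Lean on these libraries where they do the work, as an engineer would, in place of code of your own. Each camera call takes 0.05 s, during which the arm holds its last target. There are 200 camera calls.

TASK

A sample card with a brass fitting glued to it lies on the green cutting mat beside the sorting tray. Pick from the tray the fitting of the same shape and set it down flat, without dropping it, inside the empty red square on that card. Nothing else may lie on that card; the other sample card, put away on the black pad farther out, does not count.

Things in the scene. Friction and masses are not known exactly. Their poses are not given: they have to be found in the camera images.
- fitting_l: L-shaped brass book fitting, loose, flat at any yaw in a tray compartment: underside 5 mm, top 20 mm above table. Origin: centre of its 56 x 56 mm outline, underside; z up. Bars 16 mm wide, centre lines y = -20 and x = -20 mm, corner (-28,-28). Grip at (8,-20) mm closing along y or (-20,8) closing along x. 0.13 kg. Rims between the four 113 mm compartments top out 8 mm above table.
- fitting_t: T-shaped brass book fitting, loose, flat at any yaw in a tray compartment: underside 5 mm, top 20 mm above table. Origin: centre of its 56 x 56 mm outline, underside; z up. Crossbar 16 mm wide on y = 20 mm, stem 16 mm wide on x = 0 to y = -28. Grip at (0,-9) mm closing along x. 0.13 kg. The tray also holds a plus and a Z, never asked for; compartments vary.
- card_l: White A5 card, fixed, 3 mm thick, with a brass L sample glued at x = +105 mm (top 9 mm above table). Origin: table level under the middle of its empty red square, 90 mm inside, sides along x, y. Of the two cards one lies on the green mat beside the tray (origin world x < 0.6 m): the order. The other is put away on a black pad, x about 0.71 m.
- card_t: White A5 card, fixed, 3 mm thick, with a brass T sample glued at x = +105 mm (top 9 mm above table). Origin: table level under the middle of its empty red square, 90 mm inside, sides along x, y. Card spans x -52 to 157, y -74 to 74 mm. It is the order only if on the green mat (origin world x < 0.6 m), not on the black pad.
Things that resemble listed ones, but are neither listed nor needed, are in the scene too. What is shaped like the fitting_t but pink is not meant. Leave any white look-alike of the fitting_l alone.

How it is judged:
On the way:
1. the fitting that matches the card on the mat is picked up with the fingers (its underside 30 mm or more above the table) (((world x of card_l below 0.64 m and height (world z) of fitting_l above 0.03 m and contact force between the fingers and fitting_l above 0.5 N) or (world x of card_t below 0.64 m and height (world z) of fitting_t above 0.03 m and contact force between the fingers and fitting_t above 0.5 N))), for 0.1 s.
At the end, for the whole second after the job is handed in: The fitting of the same shape as the sample on the card beside the tray lies flat (within 7 degrees) and still on that card, its outline's centre within 25 mm of the middle of the red square, any way round, and nothing else lies on the card (((world x of card_l below 0.64 m and horizontal distance between fitting_l and card_l below 0.025 m and z of fitting_l in the frame of card_l between -0.002 and 0.008 m and angle between fitting_l's own z axis and vertical below 0.12 rad and linear speed of fitting_l below 0.02 m/s and contact force between card_l and anything else below 1.85 N) or (world x of card_t below 0.64 m and horizontal distance between fitting_t and card_t below 0.025 m and z of fitting_t in the frame of card_t between -0.002 and 0.008 m and angle between fitting_t's own z axis and vertical below 0.12 rad and linear speed of fitting_t below 0.02 m/s and contact force between card_t and anything else below 1.85 N))); the robot touches nothing.
It fails at once if a fitting is let go in the air (underside over 60 mm above the table) ((height (world z) of fitting_l above 0.06 m and contact force between the fingers and fitting_l below 0.05 N) or (height (world z) of fitting_t above 0.06 m and contact force between the fingers and fitting_t below 0.05 N)).
It also fails if it takes over 35 s, if anything falls off the work surface, if the arm or the gripper's body presses on something with over 40 N, if the wrist force passes 120 N, or if a joint passes its speed limit or range.

## Working session

There is one attempt and no reset: what is moved stays moved. The work goes in short steps, Python scripts to look and compute and a tool call to move; the robot and the scene stay as the last step left them, time stands still between calls to the robot, and variables do not carry over. Pictures are saved under pics/ and viewed, at most 10 in all, crops included, and the job is handed in when it is done.

Besides the shell and the picture viewer there is one more tool, called in YAML: its name, and indented under it one key for each argument. step_arm: Moves the arm, as the interface text tells. Its arguments: {"type":"object","properties":{"deltas":{"type":"array"},"newtons":{"type":"number"}},"required":["deltas"]}

```bash
mkdir -p pics
python3 - <<'E'
from workcell import status, eyes
import cv2
for n in("scene","top"):
    i=eyes.capture(n); cv2.imwrite(f"pics/{n}0.png",i[:,:,::-1])
    p=eyes.camera_params(n); print(n,p)
s=status.read_state(); print(s)
E
```

```text
scene {'K': array([[435.99170531,   0.        , 287.82343493],
       [  0.        , 435.99170531, 202.47399603],
       [  0.        ,   0.        ,   1.        ]]), 'R': array([[-0.64752603,  0.76200397,  0.00774508],
       [ 0.64668833,  0.55485431, -0.52338408],
       [-0.40311814, -0.33389617, -0.85206168]]), 't': array([ 0.38836766, -0.33754433,  1.34935319])}
top {'K': array([[480.24923905,   0.        , 277.56273643],
       [  0.        , 480.24923905, 202.63474505],
       [  0.        ,   0.        ,   1.        ]]), 'R': array([[ 0.01019872, -0.99993328, -0.00542482],
       [-0.9980901 , -0.00984907, -0.06098477],
       [ 0.06092727,  0.00603643, -0.99812395]]), 't': array([-0.02227838,  0.60178829,  0.98897666])}
{'t': 0.1, 'q': array([ 1.43307949e+00,  3.59317095e-01,  1.11653136e-02, -2.81586524e-04,
       -1.22413588e+00, -2.88088826e-01]), 'joint_vel': array([-0.00029018, -0.00353415,  0.00197447,  0.00052085,  0.00205848,
       -0.00131125]), 'joint_efforts': array([-1.04610321e-03, -5.84765589e+01,  2.94111621e+01,  6.95462018e+00,
       -3.14979414e-03,  6.59626551e-06]), 'ee_pos': array([0.27867385, 0.61431418, 0.23046752]), 'tcp_rot': array([ 9.77411261e-01, -2.11344868e-01, -7.59973308e-05,  7.53502874e-04]), 'ft_force': array([ 0.81941986,  0.50371746, -0.21828881]), 'ft_torque': array([-0.04903725,  0.0007914 , -0.00134853]), 'finger_force': 0.0, 'gripper_width': 0.08577711391415925}
```

View pics/top0.png

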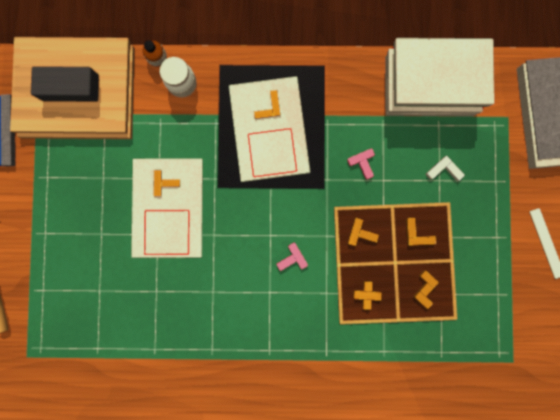

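View pics/scene0.png

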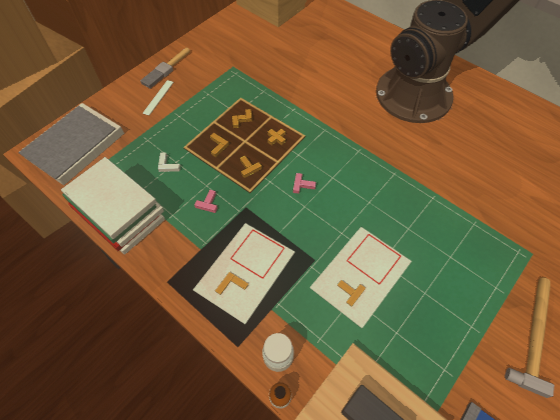

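```bash
cat > h.py <<'E'
import numpy as np, cv2
from workcell import status, eyes
def ray(n,uv,z):
    p=eyes.camera_params(n); uv=np.atleast_2d(uv).astype(float)
    d=np.c_[uv,np.ones(len(uv))]@np.linalg.inv(p["K"]).T@p["R"]; c=-p["R"].T@p["t"]
    return (c+d*((z-c[2])/d[:,2])[:,None])[:,:2]
def brass(im):
    h=cv2.cvtColor(im,cv2.COLOR_RGB2HSV); return cv2.inRange(h,(10,120,130),(28,255,255))
def tpose(n,im,roi,z):
    x0,y0,x1,y1=roi; m=brass(im)[y0:y1,x0:x1]
    k,l,st,_=cv2.connectedComponentsWithStats(m); i=1+np.argmax(st[1:,4])
    v,u=np.nonzero(l==i); P=ray(n,np.c_[u+x0,v+y0],z); c=P.mean(0)
    w,V=np.linalg.eigh(np.cov((P-c).T)); a=V[:,1]; s=(P-c)@a
    if (s**3).mean()>0: a=-a   # a = +y of T (stem tail on -y)
    return dict(px=(u.mean()+x0,v.mean()+y0),n=len(u),centroid=c,origin=c-.00833*a,ydir=a,grip=c-.01733*a,sd=np.sqrt(w),ang=np.degrees(np.arctan2(a[1],a[0])))
def square(n,im,roi,z):
    x0,y0,x1,y1=roi; h=cv2.cvtColor(im,cv2.COLOR_RGB2HSV)[y0:y1,x0:x1]
    m=cv2.inRange(h,(0,70,100),(7,255,255))|cv2.inRange(h,(170,70,100),(180,255,255))
    v,u=np.nonzero(m); r=cv2.minAreaRect(np.float32(ray(n,np.c_[u+x0,v+y0],z))*1000); return len(u),r
E
python3 - <<'E'
from h import *
t=eyes.capture("top"); s=eyes.capture("scene")
print(tpose("top",t,(342,212,388,256),.02)); print(tpose("scene",s,(235,150,268,182),.02))
print("sample",tpose("top",t,(145,165,190,202),.009))
print(square("top",t,(138,204,196,256),.003)); print(square("scene",s,(340,232,406,288),.003))
o=np.hstack([cv2.resize(t[205:265,335:460],None,fx=4,fy=4),cv2.resize(t[155:265,125:210],None,fx=2.18,fy=2.18)[:240]]); cv2.imwrite("pics/crop.png",o[:,:,::-1])
E
```

```text
{'px': (np.float64(360.6051948051948), np.float64(233.04675324675324)), 'n': 385, 'centroid': array([ 0.54010722, -0.18993737]), 'origin': array([ 0.53788681, -0.19796598]), 'ydir': array([0.26655502, 0.9638197 ]), 'grip': array([ 0.53548782, -0.20664036]), 'sd': array([0.0130106 , 0.01635877]), 'ang': np.float64(74.54062709286252)}
{'px': (np.float64(248.53529411764706), np.float64(165.54117647058823)), 'n': 170, 'centroid': array([ 0.54409603, -0.18650982]), 'origin': array([ 0.54139742, -0.19439059]), 'ydir': array([0.3239618 , 0.94607016]), 'grip': array([ 0.53848177, -0.20290522]), 'sd': array([0.01285781, 0.01586243]), 'ang': np.float64(71.09731224457413)}
sample {'px': (np.float64(162.69026548672565), np.float64(182.75811209439527)), 'n': 339, 'centroid': array([0.6424643 , 0.22834197]), 'origin': array([0.64284646, 0.22002074]), 'ydir': array([-0.04587691,  0.9989471 ]), 'grip': array([0.64325935, 0.21103021]), 'sd': array([0.01268089, 0.01587866]), 'ang': np.float64(92.62947623921751)}
(3, ((495.2240905761719, 173.51510620117188), (2.1086368560791016, 2.120110511779785), 0.5979433059692383))
(158, ((541.345947265625, 222.23321533203125), (95.73359680175781, 95.34146118164062), 0.801411509513855))
```

View pics/crop.png

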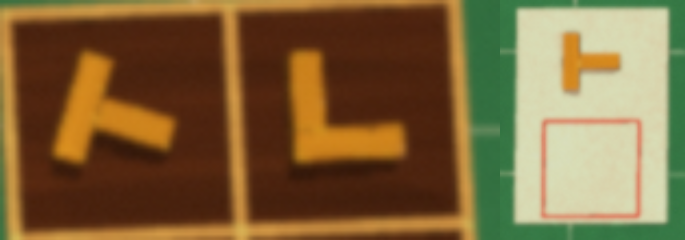

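The card on the mat (top view, 167,208) carries a T sample, so the fitting wanted is the T. What could be taken for it, in top-view pixels:
- **Brass T in the tray, (361,233):** chosen. The crop confirms its shape and colour.
- **Pink Ts, (363,162) and (292,258):** excluded by colour.
- **Glued T sample, (163,183):** fixed to the card.
- **Brass L (421,233), Z (427,289) and plus (368,295):** wrong shape.
- **White L, (446,168):** wrong shape and colour.

The grip is at about (0.537, -0.205), which needs a turn of -82°. The square is at about (0.540, 0.221).

step_arm:
  deltas:
    - {"x": 1,"y": -0.91,"az": -0.09,"claw": 0}
    - {"x": 1,"y": -0.91,"az": -0.09,"claw": 0}
    - {"x": 1,"y": -0.91,"az": -0.09,"claw": 0}
    - {"x": 1,"y": -0.91,"az": -0.09,"claw": 0}
  newtons: 50

```text
schema error: expected keys x, y, z, ax, ay, az, claw
```

step_arm:
  deltas:
    - {"x": 0.7,"y": -0.91,"az": -0.09,"claw": 0}
    - {"x": 0.7,"y": -0.91,"az": -0.09,"claw": 0}
    - {"x": 0.7,"y": -0.91,"az": -0.09,"claw": 0}
    - {"x": 0.7,"y": -0.91,"az": -0.09,"claw": 0}

```text
schema error: expected keys x, y, z, ax, ay, az, claw
```

step_arm:
  deltas:
    - {"y": -0.91,"az": -0.09,"claw": 0}
    - {"y": -0.91,"az": -0.09,"claw": 0}
    - {"y": -0.91,"az": -0.09,"claw": 0}
    - {"y": -0.91,"az": -0.09,"claw": 0}

```text
schema error: expected keys x, y, z, ax, ay, az, claw
```

step_arm:
  deltas:
    - {"y": -0.91,"az": -0.09,"claw": 0}
    - {"y": -0.91,"az": -0.09,"claw": 0}
    - {"y": -0.91,"az": -0.09,"claw": 0}
    - {"y": -0.91,"az": -0.09,"claw": 0}

```text
schema error: expected keys x, y, z, ax, ay, az, claw
```

step_arm:
  deltas:
    - {"y": -0.91,"az": -0.096,"claw": 0}
    - {"y": -0.91,"az": -0.096,"claw": 0}
    - {"y": -0.91,"az": -0.096,"claw": 0}
    - {"y": -0.91,"az": -0.096,"claw": 0}

```text
schema error: expected keys x, y, z, ax, ay, az, claw
```

All seven keys are needed in every row.

step_arm:
  deltas:
    - {"x": 1,"y": -0.91,"z": 0,"ax": 0,"ay": 0,"az": -0.09,"claw": 0}
    - {"x": 1,"y": -0.91,"z": 0,"ax": 0,"ay": 0,"az": -0.09,"claw": 0}
    - {"x": 1,"y": -0.91,"z": 0,"ax": 0,"ay": 0,"az": -0.09,"claw": 0}
    - {"x": 1,"y": -0.91,"z": 0,"ax": 0,"ay": 0,"az": -0.09,"claw": 0}
    - {"x": 1,"y": -0.91,"z": 0,"ax": 0,"ay": 0,"az": -0.09,"claw": 0}
  newtons: 50

```text
t: 0.82
ee_pos: [0.4296, 0.4773, 0.2312]
tcp_rot: [0.938, -0.348, -0.0, 0.0]
ft_force: [0.3, 0.1, 0.2]
gripper_width: 0.0854
finger_force: 0.0
```

step_arm:
  deltas:
    - {"x": 0.7,"y": -0.91,"z": 0,"ax": 0,"ay": 0,"az": -0.09,"claw": 0}
    - {"x": 0.7,"y": -0.91,"z": 0,"ax": 0,"ay": 0,"az": -0.09,"claw": 0}
    - {"x": 0.7,"y": -0.91,"z": 0,"ax": 0,"ay": 0,"az": -0.09,"claw": 0}
    - {"x": 0.7,"y": -0.91,"z": 0,"ax": 0,"ay": 0,"az": -0.09,"claw": 0}

```text
t: 1.32
ee_pos: [0.5347, 0.3405, 0.2311]
tcp_rot: [0.879, -0.477, -0.0, 0.0]
ft_force: [-1.1, 0.7, 0.4]
gripper_width: 0.0851
finger_force: 0.0
```

step_arm:
  deltas:
    - {"x": 0,"y": -0.91,"z": 0,"ax": 0,"ay": 0,"az": -0.09,"claw": 0}
    - {"x": 0,"y": -0.91,"z": 0,"ax": 0,"ay": 0,"az": -0.09,"claw": 0}
    - {"x": 0,"y": -0.91,"z": 0,"ax": 0,"ay": 0,"az": -0.09,"claw": 0}
    - {"x": 0,"y": -0.91,"z": 0,"ax": 0,"ay": 0,"az": -0.09,"claw": 0}

```text
t: 1.82
ee_pos: [0.5336, 0.2061, 0.2317]
tcp_rot: [0.804, -0.594, 0.0, -0.0]
ft_force: [-0.0, 0.3, 0.4]
gripper_width: 0.0856
finger_force: 0.0
```

step_arm:
  deltas:
    - {"x": 0,"y": -0.91,"z": 0,"ax": 0,"ay": 0,"az": -0.09,"claw": 0}
    - {"x": 0,"y": -0.91,"z": 0,"ax": 0,"ay": 0,"az": -0.09,"claw": 0}
    - {"x": 0,"y": -0.91,"z": 0,"ax": 0,"ay": 0,"az": -0.09,"claw": 0}
    - {"x": 0,"y": -0.91,"z": 0,"ax": 0,"ay": 0,"az": -0.09,"claw": 0}

```text
t: 2.33
ee_pos: [0.5343, 0.0697, 0.2313]
tcp_rot: [0.712, -0.702, -0.0, -0.0]
ft_force: [0.1, 0.3, 0.0]
gripper_width: 0.0851
finger_force: 0.0
```

step_arm:
  deltas:
    - {"x": 0,"y": -0.91,"z": 0,"ax": 0,"ay": 0,"az": -0.096,"claw": 0}
    - {"x": 0,"y": -0.91,"z": 0,"ax": 0,"ay": 0,"az": -0.096,"claw": 0}
    - {"x": 0,"y": -0.91,"z": 0,"ax": 0,"ay": 0,"az": -0.096,"claw": 0}
    - {"x": 0,"y": -0.91,"z": 0,"ax": 0,"ay": 0,"az": -0.096,"claw": 0}

```text
t: 2.82
ee_pos: [0.5345, -0.0669, 0.2311]
tcp_rot: [-0.599, 0.801, 0.0, 0.0]
ft_force: [-0.2, 0.3, 0.2]
gripper_width: 0.0851
finger_force: 0.0
```

step_arm:
  deltas:
    - {"x": 0,"y": -0.91,"z": -0.5,"ax": 0,"ay": 0,"az": 0,"claw": 0}
    - {"x": 0,"y": -0.91,"z": -0.5,"ax": 0,"ay": 0,"az": 0,"claw": 0}
    - {"x": 0,"y": -0.91,"z": -0.5,"ax": 0,"ay": 0,"az": 0,"claw": 0}
    - {"x": 0,"y": -0.91,"z": -0.5,"ax": 0,"ay": 0,"az": 0,"claw": 0}
    - {"x": 0,"y": -0.91,"z": -0.5,"ax": 0,"ay": 0,"az": 0,"claw": 0}

```text
t: 3.45
ee_pos: [0.5348, -0.2027, 0.1565]
tcp_rot: [-0.599, 0.8, -0.0, 0.0]
ft_force: [-0.1, 0.6, 0.1]
gripper_width: 0.0855
finger_force: 0.0
```

step_arm:
  deltas:
    - {"x": 0.015,"y": -0.015,"z": -0.3,"ax": 0,"ay": 0,"az": 0,"claw": 0}
    - {"x": 0.015,"y": -0.015,"z": -0.6,"ax": 0,"ay": 0,"az": 0,"claw": 0}
    - {"x": 0.015,"y": -0.015,"z": -0.75,"ax": 0,"ay": 0,"az": 0,"claw": 0}
    - {"x": 0.015,"y": -0.015,"z": -0.87,"ax": 0,"ay": 0,"az": 0,"claw": 0}
    - {"x": 0.015,"y": -0.015,"z": -0.95,"ax": 0,"ay": 0,"az": 0,"claw": 0}
    - {"x": 0.015,"y": -0.015,"z": -0.99,"ax": 0,"ay": 0,"az": 0,"claw": 0}
    - {"x": 0.015,"y": -0.015,"z": -0.99,"ax": 0,"ay": 0,"az": 0,"claw": 0}

```text
t: 4.32
ee_pos: [0.5364, -0.2061, 0.008]
tcp_rot: [-0.599, 0.801, -0.0, 0.0]
ft_force: [-0.2, -0.5, -0.1]
gripper_width: 0.0853
finger_force: 0.0
```

Run:
```python
from h import *
s=eyes.capture("scene"); cv2.imwrite("pics/a.png",cv2.resize(s[70:230,150:350],None,fx=3,fy=3)[:,:,::-1])
```

```text
(no output)
```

View pics/a.png

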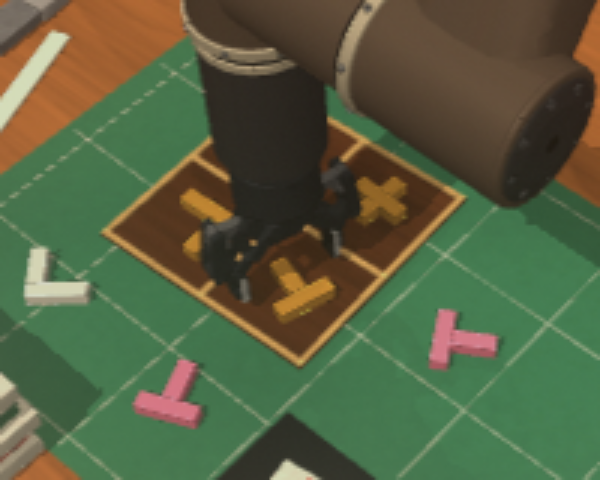

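The open fingers straddle the T's stem: pad tips at crop (243,288) and (337,245), stem at (285,270). I'm closing on it.

step_arm:
  deltas:
    - {"x": 0,"y": 0,"z": 0,"ax": 0,"ay": 0,"az": 0,"claw": 0.4}
    - {"x": 0,"y": 0,"z": 0,"ax": 0,"ay": 0,"az": 0,"claw": 0.6}
    - {"x": 0,"y": 0,"z": 0,"ax": 0,"ay": 0,"az": 0,"claw": 1}
    - {"x": 0,"y": 0,"z": 0,"ax": 0,"ay": 0,"az": 0,"claw": 1}
    - {"x": 0,"y": 0,"z": 0,"ax": 0,"ay": 0,"az": 0,"claw": 1}
    - {"x": 0,"y": 0,"z": 0,"ax": 0,"ay": 0,"az": 0,"claw": 1}
    - {"x": 0,"y": 0,"z": 0,"ax": 0,"ay": 0,"az": 0,"claw": 1}

```text
t: 5.25
ee_pos: [0.5363, -0.2066, 0.0081]
tcp_rot: [-0.599, 0.801, -0.0, 0.0]
ft_force: [-1.0, -0.1, 5.7]
gripper_width: 0.0145
finger_force: 50.7
```

step_arm:
  deltas:
    - {"x": 0,"y": 0,"z": 0.1,"ax": 0,"ay": 0,"az": 0,"claw": 1}
    - {"x": 0,"y": 0,"z": 0.3,"ax": 0,"ay": 0,"az": 0,"claw": 1}
    - {"x": 0,"y": 0,"z": 0.55,"ax": 0,"ay": 0,"az": 0,"claw": 1}
    - {"x": 0,"y": 0,"z": 0.7,"ax": 0,"ay": 0,"az": 0,"claw": 1}
    - {"x": 0,"y": 0,"z": 0.7,"ax": 0,"ay": 0,"az": 0,"claw": 1}

```text
t: 5.88
ee_pos: [0.5372, -0.2066, 0.1152]
tcp_rot: [-0.599, 0.801, -0.001, 0.002]
ft_force: [0.0, 0.2, -1.8]
gripper_width: 0.0144
finger_force: 50.0
```

Run:
```python
from h import *
s=eyes.capture("scene"); cv2.imwrite("pics/b.png",cv2.resize(s[70:230,150:350],None,fx=3,fy=3)[:,:,::-1])
print(status.read_state()["gripper_width"])
```

```text
0.014432066701618517
```

View pics/b.png

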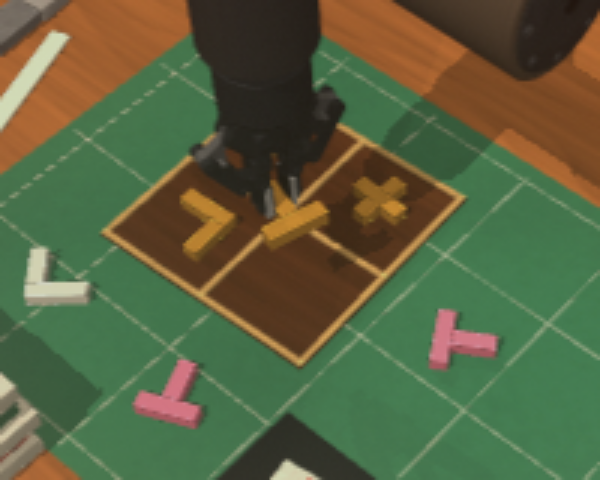

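step_arm:
  deltas:
    - {"x": 0,"y": 0.3,"z": 0,"ax": 0,"ay": 0,"az": 0,"claw": 1}
    - {"x": 0,"y": 0.6,"z": 0,"ax": 0,"ay": 0,"az": 0,"claw": 1}
    - {"x": 0,"y": 0.93,"z": 0,"ax": 0,"ay": 0,"az": 0,"claw": 1}

```text
t: 6.3
ee_pos: [0.5349, -0.0661, 0.1114]
tcp_rot: [-0.598, 0.801, 0.001, -0.001]
ft_force: [1.5, -0.1, -1.1]
gripper_width: 0.0148
finger_force: 50.0
```

step_arm:
  deltas:
    - {"x": 0,"y": 0.3,"z": 0,"ax": 0,"ay": 0,"az": 0,"claw": 1}
    - {"x": 0,"y": 0.6,"z": 0,"ax": 0,"ay": 0,"az": 0,"claw": 1}
    - {"x": 0,"y": 0.93,"z": 0,"ax": 0,"ay": 0,"az": 0,"claw": 1}

```text
t: 6.68
ee_pos: [0.5349, 0.0735, 0.1115]
tcp_rot: [-0.598, 0.801, 0.0, -0.001]
ft_force: [1.3, 0.8, -1.2]
gripper_width: 0.0146
finger_force: 50.0
```

step_arm:
  deltas:
    - {"x": 0,"y": 0.3,"z": 0,"ax": 0,"ay": 0,"az": 0,"claw": 1}
    - {"x": 0,"y": 0.6,"z": 0,"ax": 0,"ay": 0,"az": 0,"claw": 1}
    - {"x": 0,"y": 0.92,"z": 0,"ax": 0,"ay": 0,"az": 0,"claw": 1}
    - {"x": 0,"y": 0.92,"z": 0,"ax": 0,"ay": 0,"az": 0,"claw": 1}
    - {"x": 0,"y": 0.92,"z": 0,"ax": 0,"ay": 0,"az": 0,"claw": 1}

```text
t: 7.3
ee_pos: [0.5351, 0.21, 0.1115]
tcp_rot: [-0.599, 0.801, 0.0, -0.001]
ft_force: [-1.0, -0.0, -2.1]
gripper_width: 0.0146
finger_force: 50.0
```

Run:
```python
from h import *
s=eyes.capture("scene"); cv2.imwrite("pics/c.png",cv2.resize(s[150:340,270:450],None,fx=3,fy=3)[:,:,::-1])
p=status.read_state(); print(p["ee_pos"],p["gripper_width"])
```

```text
[0.53530009 0.20957534 0.11175745] 0.014735871455221839
```

View pics/c.png

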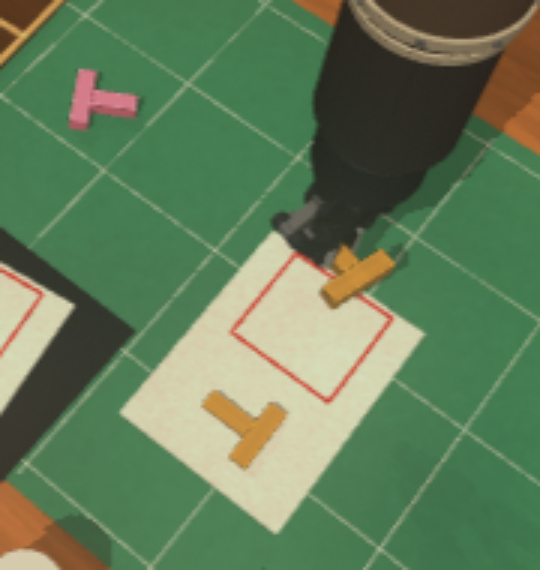

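The T is held level over the near part of the square, at crop (355,280), with about 0.1 m still to descend. I'm lowering it now.

step_arm:
  deltas:
    - {"x": 0.02,"y": 0.01,"z": -0.25,"ax": 0,"ay": 0,"az": 0,"claw": 1}
    - {"x": 0.02,"y": 0.01,"z": -0.45,"ax": 0,"ay": 0,"az": 0,"claw": 1}
    - {"x": 0.02,"y": 0.01,"z": -0.57,"ax": 0,"ay": 0,"az": 0,"claw": 1}
    - {"x": 0.02,"y": 0.01,"z": -0.63,"ax": 0,"ay": 0,"az": 0,"claw": 1}
    - {"x": 0.02,"y": 0.01,"z": -0.66,"ax": 0,"ay": 0,"az": 0,"claw": 1}
    - {"x": 0.02,"y": 0.01,"z": -0.68,"ax": 0,"ay": 0,"az": 0,"claw": 1}
    - {"x": 0.02,"y": 0.01,"z": -0.68,"ax": 0,"ay": 0,"az": 0,"claw": 1}
    - {"x": 0.02,"y": 0.01,"z": -0.68,"ax": 0,"ay": 0,"az": 0,"claw": 1}

```text
t: 8.35
ee_pos: [0.5393, 0.2122, 0.0113]
tcp_rot: [-0.599, 0.801, 0.0, 0.0]
ft_force: [-0.9, 0.4, -0.7]
gripper_width: 0.0145
finger_force: 50.0
```

Run:
```python
from h import *
s=eyes.capture("scene"); p=status.read_state(); print(p["ee_pos"],p["ft_force"])
print(tpose("scene",s,(345,225,400,270),.02)); print(square("scene",s,(340,232,406,288),.003))
cv2.imwrite("pics/d.png",cv2.resize(s[200:340,290:430],None,fx=4,fy=4)[:,:,::-1])
```

```text
[0.53928071 0.21217527 0.01128138] [ 0.71576356  0.89948509 -0.36439902]
{'px': (np.float64(379.1), np.float64(261.39)), 'n': 200, 'centroid': array([0.54819889, 0.2393812 ]), 'origin': array([0.55615839, 0.23692452]), 'ydir': array([-0.95552213,  0.29491942]), 'grip': array([0.56475809, 0.23427024]), 'sd': array([0.00770561, 0.01490155]), 'ang': np.float64(162.84729459100615)}
(123, ((541.43994140625, 222.00469970703125), (95.69830322265625, 95.6718521118164), 0.9382967948913574))
```

View pics/d.png

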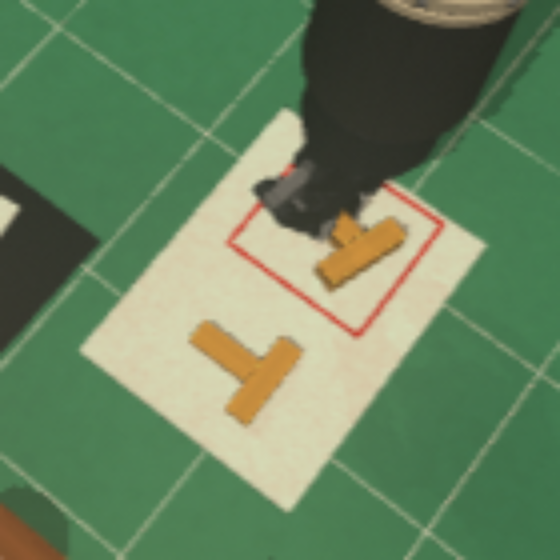

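The T sits inside the square, crossbar at crop (362,255) and centred to within a few mm. About 5 mm is left.

step_arm:
  deltas:
    - {"x": 0,"y": 0,"z": -0.013,"ax": 0,"ay": 0,"az": 0,"claw": 1}
    - {"x": 0,"y": 0,"z": -0.022,"ax": 0,"ay": 0,"az": 0,"claw": 1}
    - {"x": 0,"y": 0,"z": -0.03,"ax": 0,"ay": 0,"az": 0,"claw": 1}
    - {"x": 0,"y": 0,"z": -0.03,"ax": 0,"ay": 0,"az": 0,"claw": 1}
    - {"x": 0,"y": 0,"z": -0.03,"ax": 0,"ay": 0,"az": 0,"claw": 1}

```text
t: 9.02
ee_pos: [0.539, 0.212, 0.0063]
tcp_rot: [-0.598, 0.801, 0.0, -0.0]
ft_force: [-0.6, -0.7, -2.2]
gripper_width: 0.0145
finger_force: 50.0
```

step_arm:
  deltas:
    - {"x": 0,"y": 0,"z": -0.005,"ax": 0,"ay": 0,"az": 0,"claw": 1}
    - {"x": 0,"y": 0,"z": -0.01,"ax": 0,"ay": 0,"az": 0,"claw": 1}
    - {"x": 0,"y": 0,"z": -0.01,"ax": 0,"ay": 0,"az": 0,"claw": 1}
    - {"x": 0,"y": 0,"z": -0.01,"ax": 0,"ay": 0,"az": 0,"claw": 1}

```text
t: 9.52
ee_pos: [0.5391, 0.212, 0.0061]
tcp_rot: [-0.599, 0.801, -0.0, 0.0]
ft_force: [-4.2, -0.8, 12.5]
gripper_width: 0.0147
finger_force: 51.6
```

It is now in contact with the card (12.5 N up). I'm opening slowly, then lifting.

step_arm:
  deltas:
    - {"x": 0,"y": 0,"z": 0.004,"ax": 0,"ay": 0,"az": 0,"claw": 0.75}
    - {"x": 0,"y": 0,"z": 0.004,"ax": 0,"ay": 0,"az": 0,"claw": 0.65}
    - {"x": 0,"y": 0,"z": 0.004,"ax": 0,"ay": 0,"az": 0,"claw": 0.55}
    - {"x": 0,"y": 0,"z": 0.004,"ax": 0,"ay": 0,"az": 0,"claw": 0.5}
    - {"x": 0,"y": 0,"z": 0.004,"ax": 0,"ay": 0,"az": 0,"claw": 0.5}
    - {"x": 0,"y": 0,"z": 0.004,"ax": 0,"ay": 0,"az": 0,"claw": 0.5}
  newtons: 20

```text
t: 10.28
ee_pos: [0.5391, 0.2119, 0.0053]
tcp_rot: [-0.598, 0.801, -0.0, -0.0]
ft_force: [0.8, -1.1, 0.5]
gripper_width: 0.0428
finger_force: 0.0
```

step_arm:
  deltas:
    - {"x": 0,"y": 0,"z": 0.1,"ax": 0,"ay": 0,"az": 0,"claw": 0.5}
    - {"x": 0,"y": 0,"z": 0.3,"ax": 0,"ay": 0,"az": 0,"claw": 0.5}
    - {"x": 0,"y": 0,"z": 0.6,"ax": 0,"ay": 0,"az": 0,"claw": 0.5}
    - {"x": 0,"y": -0.4,"z": 0.9,"ax": 0,"ay": 0,"az": 0,"claw": 0.5}
    - {"x": 0,"y": -0.8,"z": 1,"ax": 0,"ay": 0,"az": 0,"claw": 0.5}
    - {"x": 0,"y": -1,"z": 1,"ax": 0,"ay": 0,"az": 0,"claw": 0.5}
    - {"x": 0,"y": -1,"z": 1,"ax": 0,"ay": 0,"az": 0,"claw": 0.5}

```text
t: 11.15
ee_pos: [0.539, 0.0597, 0.1573]
tcp_rot: [-0.597, 0.802, -0.0, 0.001]
ft_force: [0.3, -0.1, -0.2]
gripper_width: 0.043
finger_force: 0.0
```

Run:
```python
from h import *
s=eyes.capture("scene"); t=eyes.capture("top")
print(tpose("scene",s,(345,225,400,270),.018)); print(tpose("top",t,(138,204,198,258),.018))
print(square("scene",s,(340,232,406,288),.003))
o=np.hstack([cv2.resize(s[200:340,290:430],(400,400)),cv2.resize(t[150:270,110:230],(400,400))]); cv2.imwrite("pics/e.png",o[:,:,::-1])
```

```text
{'px': (np.float64(376.290780141844), np.float64(259.1595744680851)), 'n': 282, 'centroid': array([0.54678121, 0.23075596]), 'origin': array([0.54581414, 0.22248229]), 'ydir': array([0.11609457, 0.99323816]), 'grip': array([0.54476929, 0.21354315]), 'sd': array([0.01246667, 0.01638766]), 'ang': np.float64(83.33323760588839)}Traceback (most recent call last):
  File "<stdin>", line 3, in <module>
  File "h.py", line 11, in tpose
    k,l,st,_=cv2.connectedComponentsWithStats(m); i=1+np.argmax(st[1:,4])
                                                      ~~~~~~~~~^^^^^^^^^^
    return _wrapfunc(a, 'argmax', axis=axis, out=out, **kwds)
    return bound(*args, **kwds)
ValueError: attempt to get argmax of an empty sequence
```

Run:
```python
from h import *
s=eyes.capture("scene"); cv2.imwrite("pics/f.png",cv2.resize(s[200:340,290:430],None,fx=4,fy=4)[:,:,::-1])
```

```text
(no output)
```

View pics/f.png

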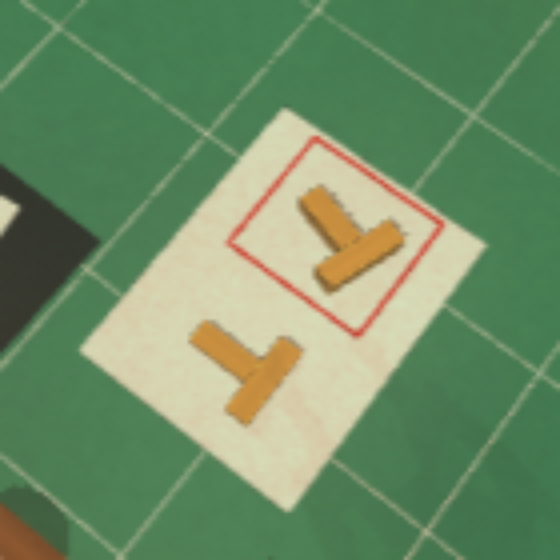

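The T lies flat inside the red square, at crop (350,240). Nothing else is on the card and the arm is clear.

```bash
python3 -c "
from workcell import close_job; print(close_job())"
```

```text
the job is handed in; nothing more can be done
None
```

The brass T from the tray lies flat inside the red square of the T card on the mat, about 5 mm from its middle by the camera, and the job was handed in after about 11 s (no verdict was returned).

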